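Reset the clay extruder's end cap

TASK

The clay extruder's brass end cap has worked loose, and a leather-hard clay square tube has been left on top of it to stiffen. Lift the tube off with a light grip so that the clay is not marked and stand it softly in the middle of the small round plaster bat; then screw the cap down clockwise until it bottoms out, back it off a quarter turn so that the die inside can still be turned, and finish still holding the cap there in the fingers, without letting go. Leave the pots, jar, bowl and tools around alone.

Things in the scene. Friction and masses are not known exactly. Their poses are not given: they have to be found in the camera images.
- clay_tube: square tube of pale grey-brown leather-hard clay, 46x46 mm outside, 34 mm high, walls about 9 mm, 50 to 75 g; at the start it stands on the extruder's cap, at any yaw. Origin: centre of its underside; z up; x and y are square to its outer sides. It bears a light grip of 20 to 40 N a finger; over 55 N a finger, 60 N on the bat, or a fall of over 10 mm marks it
- extruder: bench clay extruder, fixed to the table: round green foot 110 mm across, upright 50 mm aluminium barrel with a green collar (68 mm across, top 106 mm above the table, four white quarter-turn marks), small brass air fitting and gauge low on its sides (all below 90 mm). Origin: centre of the foot's underside, on the barrel's axis; z up
- end_cap: the end cap on the barrel: round, knurled, brass, 61 mm across, 34 mm high, window in its top, one red index line; 4 mm thread. Origin: on the axis, centre of its underside, 125 mm above the table when bottomed out (127 at the start); this frame rises but does not turn. Grip its side with 20 to 40 N a finger; it turns against 0.1 N m of friction and stays where left
- cap_top (a point): centre of the cap's top face, 34 mm above its underside (159 mm above the table when bottomed out); turns with the cap, its x axis points to the red line
- cap_mark (a point): the red index line on the top of the cap's rim, 24.5 mm from the axis
- cap_turn (a joint): how far the cap is unscrewed, rad: 0 = bottomed out (a hard stop), grows counter-clockwise seen from above, 2.3 to 3.5 at the start, 1.57 = a quarter turn off the bottom; turning clockwise seen from above lowers it
- plaster_bat: small round white plaster bat lying on the table, fixed, 110 mm across, 16 mm thick. Origin: centre of its underside
- bat_top (a point): centre of the bat's upper face, 16 mm above the table
- yellow_pot: the white pot with a yellow band (60 mm wide, 69 mm high), a bystander; origin at the centre of its underside
- wood_rib: the flat wooden rib (48x102x8 mm), a bystander; origin at the centre of its underside
- teal_jar: the teal glass jar with a white metal lid (69 mm wide, 108 mm high), a bystander; origin at the centre of its underside
- green_pot: the white pot with a green band (63 mm wide, 89 mm high), a bystander; origin at the centre of its underside
- bowl: the small clay pinch bowl (68 mm wide, 36 mm high), a bystander; origin at the centre of its underside
- loop_tool: the loop tool with a dark red handle (10x151x8 mm), a bystander; origin at the centre of its underside
There are look-alikes about, which are no part of the job. Leave any red look-alike of the clay_tube alone.

How it is judged:
On the way, in this order (a step that is already met when the one before it is completed fails the run):
1. the clay tube stands upright on the plaster bat, let go (horizontal distance between clay_tube and bat_top below 0.04 m and z of clay_tube in the frame of bat_top between -0.004 and 0.005 m and angle between clay_tube's own z axis and vertical below 0.12 rad and linear speed of clay_tube below 0.03 m/s and contact force between the fingers and clay_tube below 0.2 N), for 0.2 s.
2. the cap is screwed down until it bottoms out (value of joint cap_turn below 0.08 rad), for 0.1 s.
3. the cap is backed off a quarter turn and held in the fingers (value of joint cap_turn between 1.27 and 1.87 rad and contact force between the fingers and end_cap above 3 N), for 0.3 s.
At the end, for the whole second after the job is handed in: The fingers hold the cap (over 3 N on it), at rest, a quarter turn off its bottom (1.57 rad, within 0.3); the clay tube stands upright and free on the bat, its centre within 40 mm of the bat's (all of step 1 and all of step 3 and velocity of joint cap_turn between -0.05 and 0.05 rad/s); the arm keeps its last pose, push and grip.
It fails at once if the fingers squeeze the clay tube with over 55 N a finger (110 N summed over both) (contact force between the fingers and clay_tube above 110 N).
It fails at once if the clay tube is dropped from more than about 12 mm (moves at over 0.5 m/s out of the fingers) or pressed onto the bat with over 60 N (contact force between clay_tube and plaster_bat above 60 N or (contact force between the fingers and clay_tube below 0.2 N and linear speed of clay_tube above 0.5 m/s)).
It fails at once if the clay tube is tipped over (angle between clay_tube's own z axis and vertical above 0.6 rad).
It fails at once if a bystander (pot, jar, bowl, rib or loop tool) is moved by more than 30 mm (distance of any of yellow_pot, wood_rib, teal_jar, green_pot, bowl, loop_tool from where it was at the start of the episode above 0.03 m).
It also fails if it takes over 58 s, if anything falls off the work surface, if the arm or the gripper's body presses on something with over 40 N, if the wrist force passes 120 N, or if a joint passes its speed limit or range.

ROBOT

A 6-joint arm with a two-finger parallel gripper is mounted at the origin on a cart in front of the work surface, level with it; the furniture and walls round the work are solid. World frame = base frame: x ahead of the robot, y to its left, z up, the work surface at z = 0. Lengths are in m, angles in rad, forces in N, time in s.
With the tool pointing down it reaches from about 0.375 to 0.9 m from the base axis. Payload 3.1 kg.
Tool frame: the origin (TCP) lies midway between the tips of the shut fingers; the grasp point (between the pads) lies robot.grip_depth behind it (robot.grip_depth is the distance from the TCP to the grasp point, in m); z points along the fingers, y is the line along which they close (so a half turn about z gives the same grasp; the last joint's range is limited). The gripper opens to 87 mm and grips with 3 to 60 N. Pads are 19 mm wide; open, the fingers measure 117 mm over their backs; the gripper's body (75 mm by 190 mm) begins 51 mm behind the grasp point.
Start: joints at [-1.363, 0.527, 1.433, -0, 1.181, -0.178], TCP at [0.236, -0.579, 0.223] pointing down, gripper open.
Joint ranges: [-3.08, 3.08], [-0.75, 2.2], [0.22, 2.44], [-1.43, 4.57], [0, 2.65], [-2.85, 2.85]. Speed limits (rad/s): [2.79, 2.79, 3.14, 3.14, 3.14, 3.14].

INTERFACE

Orientations are given as a unit quaternion [x, y, z, w].
In Python, from rig import robot gives the robot as it stands.
- The arm moves only by the shell command python3 -m creep FILE [OPENING] [FORCE], which reads ROWS from the file FILE. ROWS is a JSON list of rows, 1 to 20 of them, each an object with the fields pos (a list: dx, dy, dz in m), twist (a turn about the tool's z in rad); a field left out counts as zero; each row shifts and turns the commanded pose from where the row before left it, along the tool's axes as they then stand; what a row does not reach is not made up. A row lasts 1/12 s, in which the tool goes at most 0.0417 m and 0.125 rad, less where a joint would pass 70% of its speed; a pose out of reach is approached as far as the arm can. OPENING is the finger opening in m, set as the command begins (- or left out keeps the last). The fingers move at their own pace and stop on an object; FORCE is the grip in N (left out, the last holds). Time passes only in rows, so rows that do not move let the fingers close. It prints the time, the measured TCP pose, the force, the opening and the grip force at its end. Input that does not fit is refused with a message, and nothing moves.
- robot.get_obs(): the state, without advancing time (a new reading comes with each control period).
- robot.camera(name): name is "scene" or "top" or "wrist"; returns a dict with "img" (480x640x3 uint8, red, green, blue), "fx", "fy", "cx", "cy" (pixels), "xyz" and "attitude" of the camera in the world. Camera axes: x right, y down, z forward; pixel columns grow to the right and rows downward; lengths in m; the calibration is good to about 2 mm. A picture is of the moment at which its call begins. There is no depth.
- robot.hand_in(): hands the job in; it is judged then, once.
The state is a dict: "time": time; "q": joint angles; "joint_velocities": joint speeds; "joint_torque": joint torques, N m; "position": TCP position; "tool_rot": TCP orientation; "ft_force": force on the tool from outside, world axes, zero at the start; "moment": the same for the moment, N m; "grip_width": finger opening in m; "grip_force": force on a finger pad.
Only numpy, scipy, OpenCV 4.12 (cv2) and the standard library are available. Lean on these libraries where they do the work, as an engineer would, in place of code of your own. Each camera call takes 0.05 s, during which the arm holds its last target. There are 200 camera calls.

## Working session

There is one attempt and no reset: what is moved stays moved. The work goes in short steps, Python scripts to look and compute and a shell command to move; the robot and the scene stay as the last step left them, time stands still between calls to the robot, and variables do not carry over. Pictures are saved under pics/ and viewed, at most 10 in all, crops included, and the job is handed in when it is done.

```bash
mkdir -p pics; ls; cat > h.py <<'E'
import numpy as np, cv2
from scipy.spatial.transform import Rotation as R
from rig import robot
def rot(c):
    a=np.array(c["attitude"]); return a if a.shape==(3,3) else R.from_quat(a).as_matrix()
def ray(c,u,v):
    return rot(c)@np.array([(u-c["cx"])/c["fx"],(v-c["cy"])/c["fy"],1.]), np.array(c["xyz"])
def atz(c,u,v,z):
    d,o=ray(c,u,v); return o+d*(z-o[2])/d[2]
def tri(obs):
    A=0;b=0
    for c,u,v in obs:
        d,o=ray(c,u,v); d=d/np.linalg.norm(d); P=np.eye(3)-np.outer(d,d); A=A+P; b=b+P@o
    return np.linalg.solve(A,b)
def snap(n,f):
    c=robot.camera(n); cv2.imwrite(f"pics/{f}.png",c["img"][:,:,::-1]); np.save(f"pics/{f}.npy",c,allow_pickle=True); return c
def load(f): return np.load(f"pics/{f}.npy",allow_pickle=True).item()
E
python3 - <<'E'
from h import *
for n in("scene","top"):
    c=snap(n,n+"0"); print(n,c["xyz"],c["attitude"],c["fx"],c["cx"],c["cy"])
print(robot.get_obs(),robot.grip_depth)
E
```

```text
pics
scene [-0.37273983 -0.64759819  1.125823  ] [ 0.80867517 -0.42299436  0.18993804 -0.3619997 ] 592.7697378673264 312.4145033730877 235.99195455024312
top [ 0.49469601 -0.00390023  1.16979079] [-0.69857358  0.71490189 -0.02253517  0.02006008] 435.5256200343231 317.45984923601316 240.93053120424952
{'time': 0.1, 'q': array([-1.36247357e+00,  5.28362075e-01,  1.43376516e+00, -4.98815782e-05,
        1.18140382e+00, -1.78492520e-01]), 'joint_velocities': array([ 0.00083779, -0.00142235, -0.00366497, -0.00049353, -0.00199374,
        0.00097683]), 'joint_torque': array([-3.43265920e-04, -4.40985417e+01, -1.77151501e+01,  6.33437256e-02,
        5.34102239e-02, -4.86260478e-05]), 'position': array([ 0.23565573, -0.57816075,  0.22167919]), 'tool_rot': array([ 9.81352686e-01,  1.92213333e-01, -3.75172080e-05, -9.68751138e-04]), 'ft_force': array([ 0.13920016,  0.08226848, -0.357647  ]), 'moment': array([-0.01497218, -0.03455387, -0.02667336]), 'grip_force': 0.0, 'grip_width': 0.0871538355311844} 0.0187
```

View pics/scene0.png

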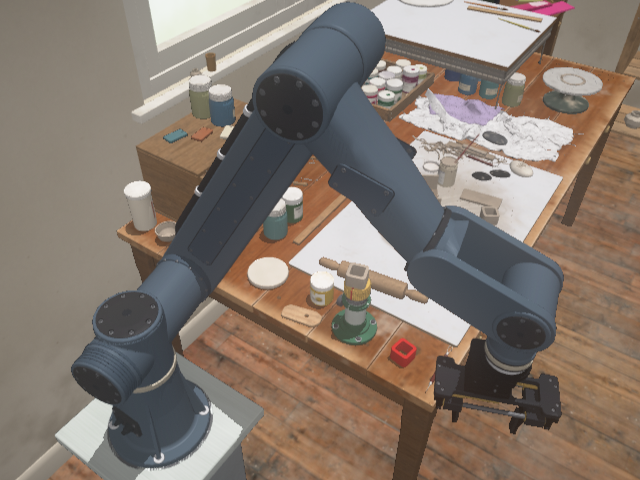

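View pics/top0.png

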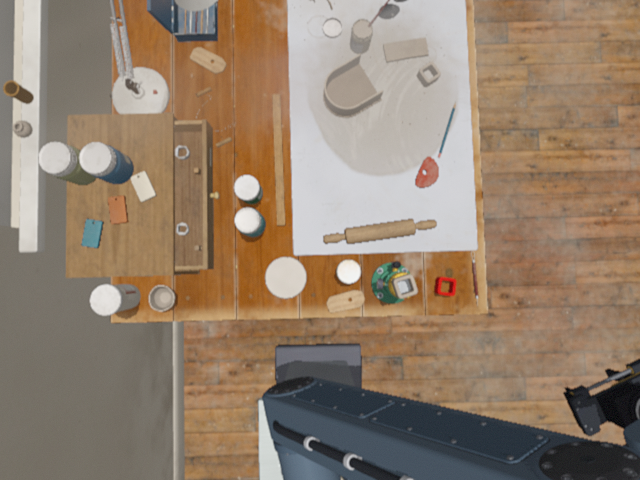

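Scene view: the tube is on the extruder at about (356,270) and the bat at (268,273). Top view: the tube is at (404,286) and the bat at (286,277). The red look-alike at (446,287) is to be left alone. I'll magnify both views.

```bash
python3 - <<'E'
from h import *
t=load("top0");s=load("scene0")
f=lambda c,x,y,w,h:cv2.resize(c["img"][y:y+h,x:x+w,::-1],(800,300),interpolation=cv2.INTER_CUBIC)
cv2.imwrite("pics/crop.png",np.vstack([f(t,250,240,200,75),f(s,240,250,200,75)]))
print(tri([(t,404,286),(s,356,270)]),tri([(t,286,277),(s,268,273)]),atz(t,286,277,.016),atz(s,268,273,.016))
E
```

```text
[ 0.44789134 -0.19796326  0.19469706] [0.47005632 0.07781922 0.00756213] [0.47077296 0.07650541 0.016     ] [0.46320661 0.07310125 0.016     ]
```

View pics/crop.png

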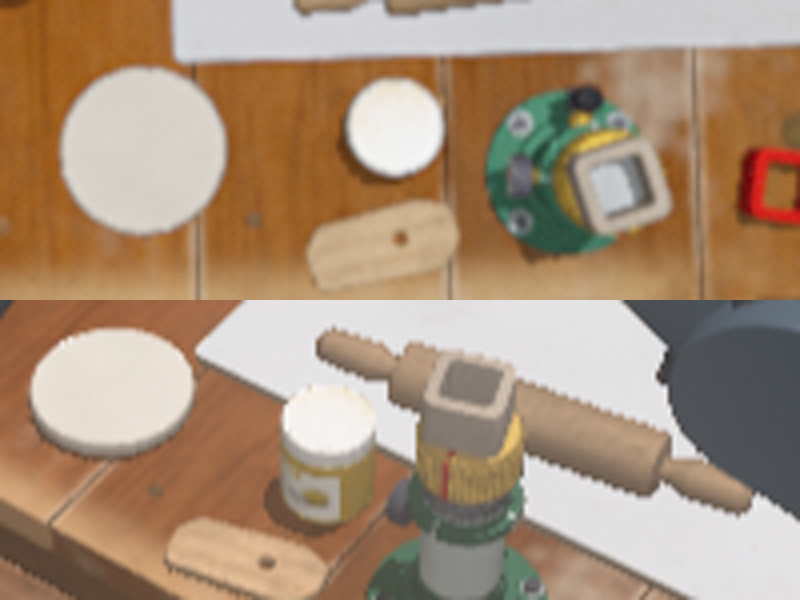

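Crop (×4): the tube's top face has corners near (572,155), (650,138), (671,210) and (590,236) in the top part. The bat centre is at (144,151) in the top part and (113,387) in the bottom part. The foot centre is near (568,172), and the red line is on the cap side facing the scene camera, near (447,455).

```bash
python3 - <<'E'
from h import *
t=load("top0");s=load("scene0")
T=lambda x,y:(t,250+x/4,240+y/4); S=lambda x,y:(s,240+x/4,250+(y-300)/4)
print("tube top",tri([T(621,186),S(472,384)]),"bat",tri([T(144,151),S(113,387)]))
P=[atz(*T(*p),.195)[:2] for p in((572,155),(650,138),(671,210),(590,236))]
for i in range(4):
    d=P[(i+1)%4]-P[i]; print(P[i],np.linalg.norm(d),np.degrees(np.arctan2(d[1],d[0]))%90)
print("foot",atz(*T(568,172),.012))
o=robot.get_obs();A=R.from_quat(o["tool_rot"]).as_matrix()
print(A.T@(np.array([.40,-.2,.32])-o["position"]))
E
```

```text
tube top [ 0.44744511 -0.20193833  0.19399872] bat [0.46874662 0.07669246 0.0140093 ]
[ 0.46504178 -0.17457196] 0.04468067284331526 10.889403147059994
[ 0.47348258 -0.2184481 ] 0.04152046378758548 14.287779578352797
[ 0.43324641 -0.22869503] 0.047523991621625794 16.286886044663106
[ 0.41991845 -0.1830782 ] 0.04591809423489196 10.675597172543611
foot [ 0.44832195 -0.20358557  0.012     ]
[ 0.29489418 -0.28840517 -0.09768036]
```

```bash
echo '[{"pos":[0,0,-0.04]},{"pos":[0,0,-0.04]},{"pos":[0.025,-0.024,-0.018]},{"pos":[0.029,-0.029,0]},{"pos":[0.029,-0.029,0]},{"pos":[0.029,-0.029,0]},{"pos":[0.029,-0.029,0]},{"pos":[0.029,-0.029,0]},{"pos":[0.029,-0.029,0]},{"pos":[0.029,-0.029,0]},{"pos":[0.029,-0.029,0]},{"pos":[0.029,-0.029,0]},{"pos":[0.009,-0.003,0]},{},{}]' > m.json && python3 -m creep m.json 0.087; python3 - <<'E'
from h import *
c=snap("wrist","w1"); o=robot.get_obs(); print(o["position"],o["q"],o["tool_rot"],c["xyz"],c["fx"])
E
```

```text
time: 1.35
position: [0.4005, -0.201, 0.3205]
tool_rot: [0.981, 0.193, -0.0, 0.0]
ft_force: [-0.2, 0.4, -0.1]
grip_width: 0.0871
grip_force: 0.0
[ 0.40025953 -0.20173198  0.32047102] [-7.16462301e-01  1.64287120e-01  1.71709202e+00 -9.42469505e-04
  1.25996778e+00  4.67751015e-01] [ 9.81349496e-01  1.92231503e-01 -2.78725158e-04  3.72444588e-04] [ 0.46748741 -0.1726363   0.48177703] 359.2137707099725
```

View pics/w1.png

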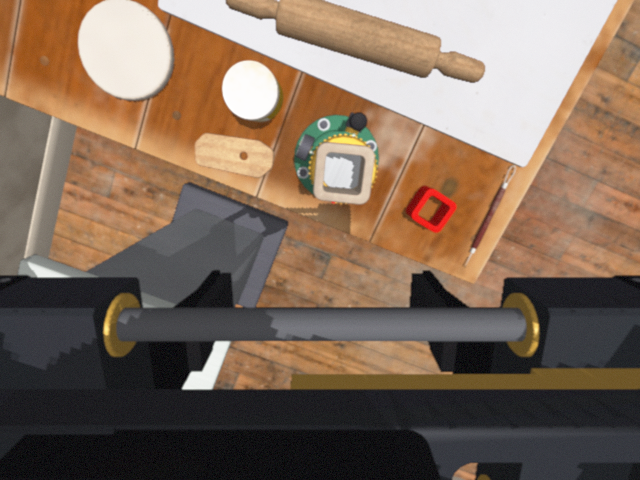

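Wrist view: the tube is at about (343,172) on the extruder, the bat at (126,48), and the red look-alike at (431,209) stays clear. I'll zoom in for the tube's centre, yaw and the cap axis.

```bash
python3 - <<'E'
from h import *
c=load("w1"); im=c["img"][105:215,280:400,::-1]
cv2.imwrite("pics/w1c.png",cv2.resize(im,None,fx=5,fy=5,interpolation=cv2.INTER_CUBIC))
E
```

```text
(no output)
```

View pics/w1c.png

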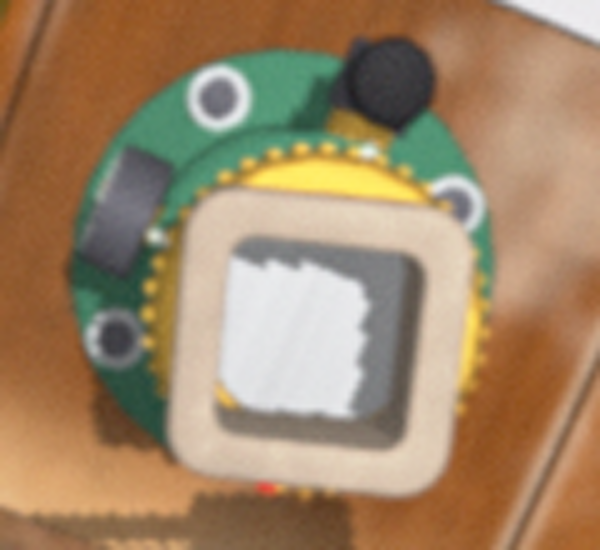

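Zoom (×5, from (280,105)): the tube's top face is centred near (320,341) and turned about 5°. The knurled cap ring is centred near (318,316) and its red mark is at (265,488).

```bash
python3 - <<'E'
from h import *
c=load("w1");t=load("top0");s=load("scene0")
W=lambda x,y:(c,279.6+x/5,104.6+y/5)
T=lambda x,y:(t,250+x/4,240+y/4); S=lambda x,y:(s,240+x/4,250+(y-300)/4)
tt=tri([W(320,341),T(621,186),S(472,384)]); print("tube",tt,tri([W(320,341),S(472,384)]),atz(*W(320,341),.195))
for a,b in(((185,195),(168,460)),((475,215),(445,485)),((205,185),(460,205)),((185,475),(430,497))):
    d=(atz(*W(*b),.195)-atz(*W(*a),.195)); print("yaw",np.degrees(np.arctan2(d[1],d[0]))%90)
print("cap",atz(*W(318,316),.161), "w",np.linalg.norm(atz(*W(488,330),.161)-atz(*W(147,300),.161)))
print("mark",atz(*W(265,488),.155))
print("bat",atz(c,126,48,.016),tri([(c,126,48),T(144,151),S(113,387)]))
o=robot.get_obs();A=R.from_quat(o["tool_rot"]).as_matrix(); print("toolx yaw",np.degrees(np.arctan2(A[1,0],A[0,0])))
print(A.T@(np.array([tt[0],tt[1],.25])-o["position"]))
E
```

```text
tube [ 0.44792196 -0.20125498  0.19335461] [ 0.44866571 -0.20090888  0.19249715] [ 0.44840535 -0.19995695  0.195     ]
yaw 18.30032121459837
yaw 18.017225790699428
yaw 17.933787000746165
yaw 17.086229035121363
cap [ 0.45001411 -0.20115046  0.161     ] w 0.06036081121944604
mark [ 0.41729854 -0.20496658  0.155     ]
bat [0.47296518 0.07685727 0.016     ] [0.47054923 0.07760381 0.01284401]
toolx yaw 22.16607192746609
[0.0443685  0.01749699 0.07045134]
```

Heights and sizes agree: tube top z ≈ 0.194, cap width 60 mm, bat top about 0.013–0.016. Tube centre is (0.448, −0.201) at yaw ≈ 17.7°. I'll move above it, turn +0.08, then descend to TCP z ≈ 0.167.

```bash
echo '[{"pos":[0.022,0.0085,0.01]},{"pos":[0.0225,0.0085,0.01]},{"pos":[0,0,0.02],"twist":0.08},{"pos":[0,0,0.03]},{"pos":[0,0,0.02]},{"pos":[0,0,0.01]},{},{}]' > m.json && python3 -m creep m.json 0.087 && python3 - <<'E'
from h import *
o=robot.get_obs();A=R.from_quat(o["tool_rot"]).as_matrix(); print("toolx yaw",np.degrees(np.arctan2(A[1,0],A[0,0])))
print(A.T@(np.array([.4482,-.2008,.167])-o["position"]))
E
```

```text
time: 2.07
position: [0.4474, -0.2014, 0.22]
tool_rot: [0.988, 0.152, -0.001, -0.0]
ft_force: [-0.1, -0.1, 0.5]
grip_width: 0.087
grip_force: 0.0
toolx yaw 17.433168558548726
[ 0.00097359 -0.00025731  0.05301713]
```

```bash
echo '[{"pos":[0.001,0,0.02]},{"pos":[0,0,0.02]},{"pos":[0,0,0.01]},{"pos":[0,0,0.003]},{},{}]' > m.json && python3 -m creep m.json 0.087 && echo '[{},{},{},{},{},{},{},{},{},{},{},{}]' > m.json && python3 -m creep m.json 0.03 25
```

```text
time: 2.57
position: [0.4496, -0.2005, 0.1686]
tool_rot: [0.988, 0.152, 0.001, 0.001]
ft_force: [-0.1, -0.4, 0.2]
grip_width: 0.0871
grip_force: 0.0
time: 3.57
position: [0.449, -0.1995, 0.1676]
tool_rot: [0.988, 0.153, 0.0, 0.0]
ft_force: [-0.6, -0.8, 1.2]
grip_width: 0.0455
grip_force: 25.0
```

Held at 45.5 mm and 25 N. I'll lift it and carry it over the bat.

```bash
echo '[{"pos":[0,0,-0.004]},{"pos":[0,0,-0.008]},{"pos":[0,0,-0.015]},{"pos":[0,0,-0.02]},{"pos":[0,0,-0.013]},{"pos":[0.004,-0.01,0]},{"pos":[0.006,-0.015,0]},{"pos":[0.008,-0.02,0]},{"pos":[0.009,-0.0225,0]},{"pos":[0.009,-0.0225,0]},{"pos":[0.009,-0.0225,0]},{"pos":[0.009,-0.0225,0]},{"pos":[0.009,-0.0225,0]},{"pos":[0.009,-0.0225,0]},{"pos":[0.009,-0.0225,0]},{"pos":[0.009,-0.0225,0]},{"pos":[0.008,-0.02,0]},{"pos":[0.006,-0.015,0]},{"pos":[0.005,-0.012,0]},{"pos":[0.003,-0.008,0]}]' > m.json && python3 -m creep m.json && echo '[{"pos":[0,0,0.01]},{"pos":[0,0,0.02]},{},{}]' > m.json && python3 -m creep m.json && python3 - <<'E'
from h import *
o=robot.get_obs();A=R.from_quat(o["tool_rot"]).as_matrix()
print(A.T@(np.array([.4705,.0772,.045])-o["position"]))
c=snap("scene","s2"); 
cv2.imwrite("pics/s2c.png",cv2.resize(c["img"][200:320,180:340,::-1],(800,600),interpolation=cv2.INTER_CUBIC))
E
```

```text
time: 5.23
position: [0.4701, 0.1033, 0.227]
tool_rot: [0.988, 0.154, -0.001, -0.0]
ft_force: [0.2, -0.3, -0.4]
grip_width: 0.046
grip_force: 25.0
time: 5.57
position: [0.4697, 0.1015, 0.1967]
tool_rot: [0.988, 0.153, -0.002, -0.0]
ft_force: [-0.0, -0.7, -0.2]
grip_width: 0.0456
grip_force: 25.0
[-0.00606732  0.02355607  0.15170073]
```

View pics/s2c.png

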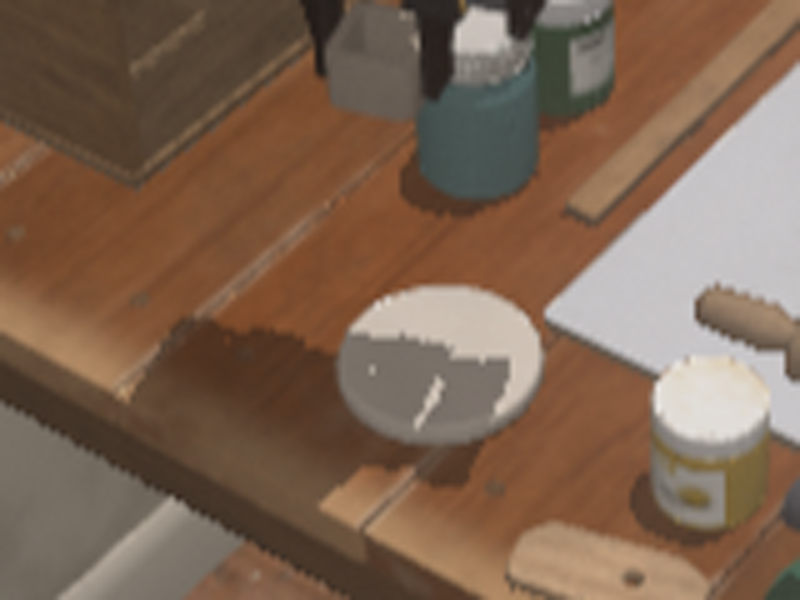

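The tube hangs upright in the fingers, near (375,60) in the crop; the bat is clear at (440,360). I'll correct the overshoot and descend.

```bash
echo '[{"pos":[-0.003,0.012,0.01]},{"pos":[-0.003,0.0115,0.02]},{"pos":[0,0,0.03]},{"pos":[0,0,0.03]},{"pos":[0,0,0.025]},{"pos":[0,0,0.02]},{"pos":[0,0,0.012]},{"pos":[0,0,0.006]},{"pos":[0,0,0.003]},{},{}]' > m.json && python3 -m creep m.json && python3 - <<'E'
from h import *
o=robot.get_obs();A=R.from_quat(o["tool_rot"]).as_matrix()
print(o["position"],A.T@(np.array([.4705,.0772,.0226])-o["position"]),o["ft_force"])
E
```

```text
time: 6.53
position: [0.4734, 0.077, 0.0424]
tool_rot: [0.988, 0.153, 0.001, 0.0]
ft_force: [0.4, 0.5, -0.6]
grip_width: 0.0457
grip_force: 25.0
[0.47340507 0.07700178 0.04240182] [-0.00274589 -0.00108018  0.01979606] [ 0.42603768  0.5176719  -0.56460278]
```

```bash
echo '[{"pos":[-0.002,-0.001,0.006]},{"pos":[0,0,0.005]},{"pos":[0,0,0.003]},{"pos":[0,0,0.002]},{"pos":[0,0,0.001]},{},{}]' > m.json && python3 -m creep m.json; echo '[{"pos":[0,0,0.001]},{"pos":[0,0,0.001]},{},{}]' > m.json && python3 -m creep m.json
```

```text
time: 7.12
position: [0.4703, 0.0775, 0.0245]
tool_rot: [0.988, 0.153, -0.0, -0.0]
ft_force: [1.3, 1.1, -0.7]
grip_width: 0.0459
grip_force: 25.0
time: 7.45
position: [0.4704, 0.0774, 0.0226]
tool_rot: [0.988, 0.153, 0.0, 0.0]
ft_force: [-0.1, -0.1, 0.1]
grip_width: 0.0458
grip_force: 25.0
```

```bash
echo '[{"pos":[0,0,0.001]},{},{}]' > m.json && python3 -m creep m.json; echo '[{"pos":[0,0,0.0005]},{},{}]' > m.json && python3 -m creep m.json
```

```text
time: 7.7
position: [0.4704, 0.0774, 0.0225]
tool_rot: [0.988, 0.153, 0.0, 0.0]
ft_force: [-0.5, 0.1, 8.8]
grip_width: 0.0462
grip_force: 25.0
time: 7.95
position: [0.4704, 0.0774, 0.0225]
tool_rot: [0.988, 0.153, 0.0, 0.0]
ft_force: [-2.6, 0.4, 13.4]
grip_width: 0.0455
grip_force: 25.0
```

Contact at exactly the predicted height. I'll ease back by 1 mm, open to 70 mm and rise.

```bash
echo '[{"pos":[0,0,-0.001]},{}]' > m.json && python3 -m creep m.json && echo '[{},{},{},{},{},{}]' > m.json && python3 -m creep m.json 0.07 && echo '[{"pos":[0,0,-0.005]},{"pos":[0,0,-0.01]},{"pos":[0,0,-0.02]},{"pos":[0,0,-0.03]},{"pos":[0,0,-0.04]},{"pos":[0,0,-0.04]},{"pos":[0,0,-0.04]},{},{}]' > m.json && python3 -m creep m.json 0.087 && python3 - <<'E'
from h import *
c=snap("wrist","w3"); o=robot.get_obs(); print(o["position"],o["q"])
t=snap("top","t3");s=snap("scene","s3")
a=cv2.resize(t["img"][230:320,240:440,::-1],(800,360),interpolation=cv2.INTER_CUBIC)
b=cv2.resize(c["img"][100:340,:,::-1],(640,240));b=cv2.copyMakeBorder(b,0,0,0,160,0)
cv2.imwrite("pics/m3.png",np.vstack([a,b]))
E
```

```text
time: 8.12
position: [0.4706, 0.0774, 0.0225]
tool_rot: [0.988, 0.153, 0.0, 0.0]
ft_force: [-1.0, 0.3, 7.2]
grip_width: 0.046
grip_force: 25.0
time: 8.62
position: [0.4702, 0.0774, 0.0219]
tool_rot: [0.988, 0.153, -0.0, -0.0]
ft_force: [0.3, 0.2, -0.2]
grip_width: 0.069
grip_force: 0.0
time: 9.37
position: [0.4719, 0.0774, 0.2103]
tool_rot: [0.988, 0.153, 0.004, 0.001]
ft_force: [-0.3, 0.2, -0.4]
grip_width: 0.0869
grip_force: 0.0
[0.47023398 0.07749694 0.20833751] [-7.17311989e-02  3.48873174e-01  1.81284921e+00 -3.22303698e-06
  9.77381502e-01  1.19213888e+00]
```

View pics/m3.png

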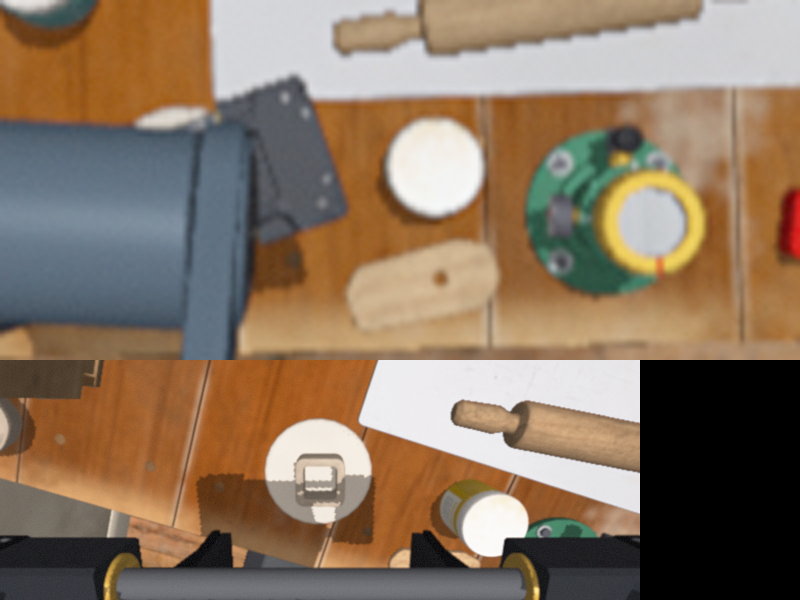

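The tube stands upright near the middle of the bat (wrist part: tube (320,480), bat (318,470)). The cap is now bare: in the top crop its ring is centred near (650,222) and the red line is at (660,265). Next I'll measure the cap axis by ellipse fits.

```bash
python3 - <<'E'
from h import *
t=load("t3");s=load("s3")
def yel(c,x,y,w,h):
    hsv=cv2.cvtColor(c["img"][y:y+h,x:x+w],cv2.COLOR_RGB2HSV); m=cv2.inRange(hsv,(20,110,110),(33,255,255))
    k=max(cv2.findContours(m,cv2.RETR_EXTERNAL,cv2.CHAIN_APPROX_NONE)[0],key=len); e=cv2.fitEllipse(cv2.convexHull(k)); return (e[0][0]+x,e[0][1]+y),e[1]
e=yel(t,380,265,45,45); print(e)
p=atz(t,*e[0],.161); print("cap",p, "from crop",atz(t,240+650/4,230+222/4,.161))
m=atz(t,240+660/4,230+265/4,.161); print("mark ang",np.degrees(np.arctan2(*(m-p)[[1,0]])),np.linalg.norm(m-p))
print(yel(s,335,265,50,45))
o=robot.get_obs();A=R.from_quat(o["tool_rot"]).as_matrix()
print(A.T@(np.array([.449,-.2013,.23])-o["position"]))
E
```

```text
((402.2397212982178, 284.99700355529785), (25.989418029785156, 27.33010482788086))
cap [ 0.44915179 -0.20136833  0.161     ] from crop [ 0.4479827  -0.20192874  0.161     ]
mark ang -168.1182777761809 0.02652024878519631Traceback (most recent call last):
  File "<stdin>", line 9, in <module>
  File "<stdin>", line 5, in yel
cv2.error: OpenCV(4.12.0) /io/opencv/modules/imgproc/src/shapedescr.cpp:361: error: (-201:Incorrect size of input array) There should be at least 5 points to fit the ellipse in function 'fitEllipseNoDirect'
```

Cap axis is (0.449, −0.2015) by two measurements. I'll move above it, then wind the wrist back by about 2.9 rad so that the whole stroke fits in one grip.

```bash
echo '[{"pos":[-0.0036,0.0098,-0.03]},{"pos":[-0.01,0.025,0]},{"pos":[-0.01,0.025,0]},{"pos":[-0.01,0.025,0]},{"pos":[-0.01,0.025,0]},{"pos":[-0.01,0.025,0]},{"pos":[-0.01,0.025,0]},{"pos":[-0.01,0.025,0]},{"pos":[-0.01,0.025,0]},{"pos":[-0.01,0.025,0]},{"pos":[-0.01,0.025,0]},{},{"twist":-0.12},{"twist":-0.12},{"twist":-0.12},{"twist":-0.12},{"twist":-0.12},{"twist":-0.12},{"twist":-0.12},{"twist":-0.12}]' > m.json && python3 -m creep m.json 0.087 && echo '[{"twist":-0.12},{"twist":-0.12},{"twist":-0.12},{"twist":-0.12},{"twist":-0.12},{"twist":-0.12},{"twist":-0.12},{"twist":-0.12},{"twist":-0.12},{"twist":-0.12},{"twist":-0.12},{"twist":-0.12},{"twist":-0.12},{"twist":-0.12},{"twist":-0.12},{"twist":-0.12},{},{}]' > m.json && python3 -m creep m.json && python3 - <<'E'
from h import *
o=robot.get_obs();A=R.from_quat(o["tool_rot"]).as_matrix()
print(o["q"],o["position"],A.T@(np.array([.449,-.2015,.129])-o["position"]))
E
```

```text
time: 11.18
position: [0.4489, -0.2001, 0.2351]
tool_rot: [0.804, 0.594, -0.001, -0.002]
ft_force: [0.7, -0.8, -0.4]
grip_width: 0.0869
grip_force: 0.0
time: 12.68
position: [0.4493, -0.2005, 0.2357]
tool_rot: [-0.021, 1.0, 0.001, -0.001]
ft_force: [-0.7, -0.1, -0.1]
grip_width: 0.087
grip_force: 0.0
[-6.47401232e-01  3.32975658e-01  1.74080162e+00  2.53903518e-04
  1.07147227e+00 -2.26073661e+00] [ 0.44927188 -0.20045632  0.23566001] [ 3.01604336e-05 -1.29776678e-03  1.06657559e-01]
```

```bash
echo '[{"pos":[0,-0.001,0.03]},{"pos":[0,0,0.03]},{"pos":[0,0,0.02]},{"pos":[0,0,0.015]},{"pos":[0,0,0.008]},{"pos":[0,0,0.004]},{},{}]' > m.json && python3 -m creep m.json 0.087 && echo '[{},{},{},{},{},{},{},{},{},{}]' > m.json && python3 -m creep m.json 0.045 35
```

```text
time: 13.35
position: [0.4504, -0.2027, 0.1304]
tool_rot: [-0.022, 1.0, -0.0, 0.0]
ft_force: [0.0, -0.6, -0.2]
grip_width: 0.0869
grip_force: 0.0
time: 14.18
position: [0.4501, -0.2022, 0.1303]
tool_rot: [-0.022, 1.0, 0.0, 0.0]
ft_force: [-0.2, 3.2, 5.7]
grip_width: 0.0601
grip_force: 35.0
```

Cap gripped at 60 mm and 35 N. I'll screw clockwise (+turn), following the pitch downwards.

```bash
echo '[{"pos":[0,0,0.00006],"twist":0.05},{"pos":[0,0,0.00006],"twist":0.1},{"pos":[0,0,0.00006],"twist":0.1},{"pos":[0,0,0.00006],"twist":0.1},{"pos":[0,0,0.00006],"twist":0.1},{"pos":[0,0,0.00006],"twist":0.1},{"pos":[0,0,0.00006],"twist":0.1},{"pos":[0,0,0.00006],"twist":0.1},{"pos":[0,0,0.00006],"twist":0.1},{"pos":[0,0,0.00006],"twist":0.1},{"pos":[0,0,0.00006],"twist":0.1},{"pos":[0,0,0.00006],"twist":0.1},{"pos":[0,0,0.00006],"twist":0.1},{"pos":[0,0,0.00006],"twist":0.1},{"pos":[0,0,0.00006],"twist":0.1},{"pos":[0,0,0.00006],"twist":0.1},{"pos":[0,0,0.00006],"twist":0.1},{}]' > m.json && python3 -m creep m.json && python3 - <<'E'
from h import *
o=robot.get_obs();print(o["q"][5],o["moment"],o["ft_force"],o["position"])
t=snap("top","t4")
E
echo '[{"pos":[0,0,0.00006],"twist":0.1},{"pos":[0,0,0.00006],"twist":0.1},{"pos":[0,0,0.00006],"twist":0.1},{"pos":[0,0,0.00006],"twist":0.1},{"pos":[0,0,0.00006],"twist":0.1},{}]' > m.json && python3 -m creep m.json; python3 -c '
from h import *
o=robot.get_obs();print(o["q"][5],o["moment"])'
```

```text
time: 15.68
position: [0.4491, -0.2034, 0.1293]
tool_rot: [0.72, 0.694, -0.001, -0.0]
ft_force: [-3.4, -1.0, 6.2]
grip_width: 0.0601
grip_force: 35.0
-0.6122879370700044 [-0.22890485  0.56150202 -0.10226137] [-3.37249613 -1.03439137  6.2156822 ] [ 0.44906613 -0.20336507  0.12929815]
time: 16.23
position: [0.4485, -0.2032, 0.1289]
tool_rot: [0.869, 0.495, -0.002, -0.0]
ft_force: [-5.0, -2.3, 6.4]
grip_width: 0.0607
grip_force: 35.0
-0.11226365189086944 [-0.32345316  0.77974806 -0.01630153]
```

```bash
M='from h import *
o=robot.get_obs();print("Q6",o["q"][5],"M",o["moment"],o["ft_force"])'
echo '[{"pos":[0,0,0.00005],"twist":0.08},{"pos":[0,0,0.00005],"twist":0.08},{"pos":[0,0,0.00005],"twist":0.08}]' > m.json && python3 -m creep m.json >/dev/null; python3 -c "$M"
echo '[{"pos":[0,0,0.00005],"twist":0.08},{"pos":[0,0,0.00005],"twist":0.08},{"pos":[0,0,0.00005],"twist":0.08}]' > m.json && python3 -m creep m.json >/dev/null; python3 -c "$M"
echo '[{"pos":[0,0,0.00005],"twist":0.08},{"pos":[0,0,0.00005],"twist":0.08}]' > m.json && python3 -m creep m.json ; python3 -c "$M"
```

```text
Q6 0.12783455262507748 M [-0.21977357  0.83142373  0.11283914] [-3.76339077 -1.48706696  7.46133537]
Q6 0.3678712945077536 M [-0.10566741  0.89504825  0.06831055] [-5.0598327  -0.52912215  7.11405824]
time: 16.9
position: [0.4481, -0.2027, 0.1285]
tool_rot: [0.981, 0.196, -0.002, -0.0]
ft_force: [-5.7, -0.8, 7.4]
grip_width: 0.0602
grip_force: 35.0
Q6 0.5278621236598362 M [-0.04848386  0.94166359  0.1122292 ] [-5.73550596 -0.84965191  7.42493644]
```

```bash
M='from h import *
o=robot.get_obs();print("Q6",o["q"][5],"M",o["moment"][2],o["ft_force"])'
echo '[{"pos":[0,0,0.00005],"twist":0.08},{"pos":[0,0,0.00005],"twist":0.08}]' > m.json && python3 -m creep m.json >/dev/null; python3 -c "$M"
echo '[{"pos":[0,0,0.00005],"twist":0.08},{"pos":[0,0,0.00005],"twist":0.08}]' > m.json && python3 -m creep m.json >/dev/null; python3 -c "$M"
echo '[{"pos":[0,0,0.00005],"twist":0.08},{}]' > m.json && python3 -m creep m.json >/dev/null; python3 -c "$M"
python3 - <<'E'
from h import *
t=snap("top","t5"); a=[cv2.resize(load(k)["img"][260:310,375:430,::-1],(396,360),interpolation=cv2.INTER_CUBIC) for k in("t4","t5")]
cv2.imwrite("pics/m5.png",np.hstack(a))
E
```

```text
Q6 0.6878589528974576 M 0.06510031445301495 [-4.58138645 -0.12967069  8.80034293]
Q6 0.8478957870747734 M 0.10674501765908385 [-5.44210436 -0.3874743   8.41841695]
Q6 0.9270792742767281 M -0.06509319495576449 [-4.96910882  0.13166574  8.26701552]
```

View pics/m5.png

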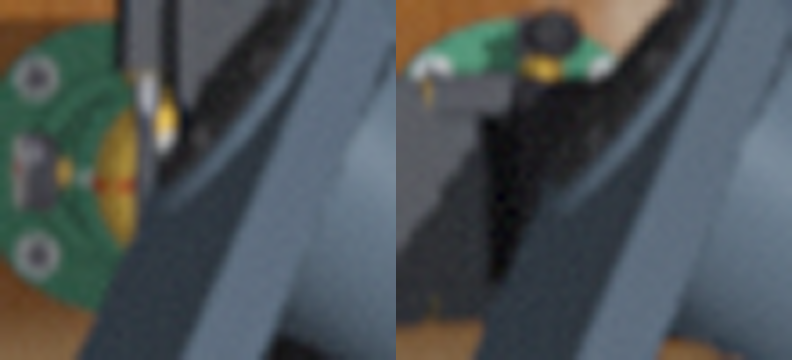

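In the left crop, taken after 1.65 rad, the red line at (113,185) has moved a quarter turn clockwise with the fingers, so there is no slip. In the right crop the gripper hides the cap. I'll continue to the stop.

```bash
M='from h import *
o=robot.get_obs();print("Q6",o["q"][5],"M",o["moment"][2],o["ft_force"],o["joint_torque"][5],o["grip_width"])'
echo '[{"pos":[0,0,0.00005],"twist":0.06},{"pos":[0,0,0.00005],"twist":0.06}]' > m.json && python3 -m creep m.json >/dev/null; python3 -c "$M"
echo '[{"pos":[0,0,0.00005],"twist":0.06},{"pos":[0,0,0.00005],"twist":0.06}]' > m.json && python3 -m creep m.json >/dev/null; python3 -c "$M"
echo '[{"pos":[0,0,0.00005],"twist":0.06}]' > m.json && python3 -m creep m.json >/dev/null; python3 -c "$M"
```

```text
Q6 1.045814055025309 M 0.8287615969272754 [-3.58050269  1.73278212  8.4842328 ] 0.28786140494048595 0.060358700678007006
Q6 1.162723195533333 M 1.1066575779370453 [1.74923349 1.9133759  5.42278666] 0.7640152238309383 0.06008177086578461
Q6 1.2229445496631912 M 1.2864713853557805 [2.35917491 2.26406943 4.33200668] 0.7561410404741764 0.06042377414069983
```

The moment jumped from 0.1 to 1.1–1.3 N m with Q6 between 0.93 and 1.05, so the cap is bottomed out. I'll hold briefly, then back off 1.62 rad (including wind-up).

```bash
echo '[{},{},{}]' > m.json && python3 -m creep m.json && echo '[{"pos":[0,0,-0.00006],"twist":-0.04},{"pos":[0,0,-0.00006],"twist":-0.08},{"pos":[0,0,-0.00006],"twist":-0.1},{"pos":[0,0,-0.00006],"twist":-0.1},{"pos":[0,0,-0.00006],"twist":-0.1},{"pos":[0,0,-0.00006],"twist":-0.1},{"pos":[0,0,-0.00006],"twist":-0.1},{"pos":[0,0,-0.00006],"twist":-0.1},{"pos":[0,0,-0.00006],"twist":-0.1},{"pos":[0,0,-0.00006],"twist":-0.1},{"pos":[0,0,-0.00006],"twist":-0.1},{"pos":[0,0,-0.00006],"twist":-0.1},{"pos":[0,0,-0.00006],"twist":-0.1},{"pos":[0,0,-0.00006],"twist":-0.1},{"pos":[0,0,-0.00006],"twist":-0.1},{"pos":[0,0,-0.00006],"twist":-0.1},{"pos":[0,0,-0.00006],"twist":-0.1},{},{},{}]' > m.json && python3 -m creep m.json && python3 - <<'E'
from h import *
o=robot.get_obs();print(o["q"][5],o["moment"],o["ft_force"],o["joint_velocities"])
t=snap("top","t6");a=cv2.resize(t["img"][260:310,375:430,::-1],(396,360),interpolation=cv2.INTER_CUBIC)
w=cv2.resize(t["img"][255:300,260:310,::-1],(396,360),interpolation=cv2.INTER_CUBIC)
cv2.imwrite("pics/m6.png",np.hstack([a,w]))
E
```

```text
time: 18.12
position: [0.4503, -0.2027, 0.1282]
tool_rot: [0.989, -0.148, 0.0, 0.001]
ft_force: [1.1, 3.5, 5.3]
grip_width: 0.06
grip_force: 35.0
time: 19.78
position: [0.4494, -0.2011, 0.1291]
tool_rot: [0.791, 0.612, 0.0, -0.001]
ft_force: [-0.4, 5.5, 7.9]
grip_width: 0.0603
grip_force: 35.0
-0.3960589103975311 [ 0.88942572 -0.02989073  0.08815909] [-0.36996482  5.50088974  7.90318922] [ 0.00032474 -0.00067036  0.0002029   0.00082342 -0.00082145  0.00054755]
```

View pics/m6.png

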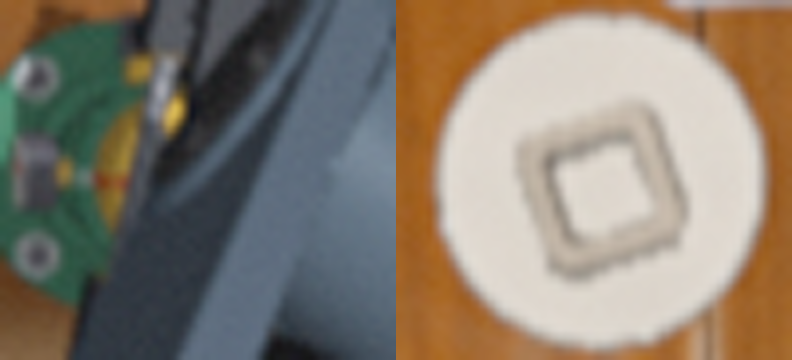

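The red line at (110,183) lines up with a white quarter-turn mark, in the same place as about 1.6 rad above the stop. The tube stands in the middle of the bat at (603,190). Everything is at rest and held at 35 N, so I'm handing in.

```bash
python3 -c '
from rig import robot
print(robot.hand_in())'
```

```text
the job is handed in; nothing more can be done
None
```

The job is handed in, with no verdict returned: the tube stands upright near the middle of the bat, and the cap was screwed down to its stop, backed off about a quarter turn, and is still held at 35 N.

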